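Snap the retaining clip onto the drive spindle

ROBOT

A 6-joint arm with a two-finger parallel gripper is mounted at the origin on a cart in front of the work surface, level with it; the furniture and walls round the work are solid. World frame = base frame: x ahead of the robot, y to its left, z up, the work surface at z = 0. Lengths are in m, angles in rad, forces in N, time in s.
With the tool pointing down it reaches from about 0.25 to 0.8 m from the base axis. Payload 3.9 kg.
Tool frame: the origin (TCP) lies on the centre line of the jaws, within the pads' length; the fingertips stand 14 mm ahead of it and the grasp point (between the pads) lies 5 mm behind it (robot.tcp_to_tips is the distance from the TCP to the fingertips, in m); z points along the fingers, y is the direction in which the jaws open and shut (so a half turn about z gives the same grasp; the last joint's range is limited). The gripper opens to 85 mm and grips with 20 to 120 N. Pads are 22 mm wide; open, the fingers measure 114 mm over their backs; the gripper's body (76 mm by 85 mm) begins 54 mm behind the grasp point. The pads swing forward as they close: fully open they stand 13 mm farther back than shut.
Start: joints at [1.297, 0.26, -0.138, 1.173, 0, 1.571], TCP at [0.142, 0.505, 0.245] pointing down, gripper open.
Joint ranges: [-2.78, 2.78], [-0.83, 1.72], [-1.28, 1.37], [-1.9, 2.12], [-1.57, 1.48], [-3.14, 3.14]. Speed limits (rad/s): [2.57, 2.57, 3.14, 3.14, 3.14, 3.14].

INTERFACE

Orientations are given as a rotation vector (axis times angle).
In Python, from cell import robot gives the robot as it stands.
- The arm moves only by the tool play_rows, never from a script. Its argument "steps" is a list of rows, each an object of numbers: "x", "y", "z": the shift along the world's x, y, z in cm; "ax", "ay", "az": the turn, a rotation vector about the world's x, y, z in degrees; "grip": the finger opening in cm, from 0 to 8.54. In form: [{"x": .., "y": .., "z": .., "ax": .., "ay": .., "az": .., "grip": ..}, ...]. A call has 1 to 10 rows; each row is the pose to reach, as a shift and turn from the pose commanded when the call began; what a row does not reach only later rows make up. A row lasts 1/10 s, in which the tool goes at most 50 mm and 8.59 degrees, less where a joint would pass 70% of its speed; a pose out of reach is approached as far as the arm can. A call with a gripper value outside its range is refused whole. The fingers move at their own pace and stop on an object; "squeeze" is the grip in N (left out, the last holds). Time passes only in rows, so rows that repeat a pose let the fingers close. It gives the time, the measured TCP pose, the force and the opening at its end, in the units of the state.
- robot.get_state(): the state, without advancing time (a new reading comes with each control period).
- robot.camera(name): name is "scene" or "top" or "wrist"; returns the picture (480x640x3 uint8, blue, green, red); there is no depth.
- robot.camera_params(name): a dict with "K" (3x3 intrinsics, pixels), "camera_from_world" (4x4, takes a point from world to camera coordinates); the wrist camera has in their place "tool_from_camera" (4x4, takes a point from camera to tool coordinates, whose origin is the TCP and whose axes are the flange's). Camera axes: x right, y up, looking along -z (the intrinsics and any distortion apply to the point x, -y, -z); pixel columns grow to the right and rows downward; lengths in m; the calibration is good to about 2 mm. A picture is of the moment at which its call begins: read the wrist's pose just before it. camera_params takes no time and is no camera call.
- robot.finish_job(): hands the job in, once; it reports no verdict.
The state is a dict: "clock": time; "joint_pos": joint angles; "joint_vel": joint speeds; "joint_efforts": joint torques, N m; "ee_pos": TCP position; "ee_rot": TCP orientation; "ft_force": force on the tool from outside, world axes, zero at the start; "moment": the same for the moment, N m; "gripper_width": finger opening in m.
Only numpy, scipy, OpenCV 4.12 (cv2) and the standard library are available. Lean on these libraries where they do the work, as an engineer would, in place of code of your own. Each camera call takes 0.05 s, during which the arm holds its last target.

TASK

The belt wheel is back on the spindle of the small drive stand and now needs its spring clip. Pick up the steel clip by its orange tab, lay it flat on the wheel and push it sideways into the groove under the spindle's head until it snaps fully home round the shaft, then let go of it and leave it lying flat there. Press gently, with no more than a firm fingertip push (stay under 25 N on the stand), and leave the beaker and the oil bottle standing where they are.

Things in the scene. Friction and masses are not known exactly. Their poses are not given: they have to be found in the camera images.
- clip: flat steel spring clip, 5 mm thick, 62 x 31 mm, 64 g, lying flat on the bench. Origin at the underside, at the seat's centre (on the shaft's axis when home); +x points out of the open mouth (the way it is pushed), z up. Jaws reach to x +13 mm; the bridge and tail run back to x -48 mm; seat face at x -7.3 mm. The rounded jaw catches at x +7 mm are 10 mm apart and must spring over the 14 mm shaft
- clip_tab (a point): centre of the orange plastic grip tab that stands up on the clip's tail: 36 mm behind the clip's origin (at x -36 mm), 23 mm above its underside. The tab is 24 mm long in the clip's x, 10 mm thick in y, and reaches from 5 to 41 mm above the underside
- jaw_left (a joint): left jaw of the clip: 0 rad closed (as it lies, and when snapped home); grows to about 0.07 as it is forced open over the shaft. The snap takes roughly 3 to 8 N in all (friction is hidden), tightest 8 to 12 mm before home; then the push drops, and at home the seat stops hard on the shaft. Pushed fast or nose-down on the wheel it can jam: go slowly, ease off, try again
- jaw_right (a joint): right jaw of the clip, the same
- stand: drive stand, fixed to the bench. Origin on the bench under the vertical spindle's axis. Aluminium base plate from x -50 to +100 mm, 84 mm wide, 10 mm thick; grey gearbox at x +50 to +94 mm, 39 mm high; the -x side is open and faces the robot. The spindle does not turn; push from any side, best from -x. Left of the work a white water bath, under 0.3 m high, stands before the arm at its start
- stand_axis (a point): point on the spindle's axis, 46 mm above the bench. The black belt wheel (radius 30 mm) has its flat top face up to 12 mm above or below this: it differs from start to start and is not measured, so find it by touch. The groove begins on that face: shaft radius 7 mm, 8 mm high; over it the steel head, radius 11 mm, 9 mm thick. Stiff: it does not give under the push
- beaker: clear beaker with dark contents, 52 mm across, 65 mm high, standing behind the stand; origin at the centre of its underside. Bystander
- oil_bottle: small white oil bottle with green nozzle, 38 mm across, 98 mm high, standing behind the stand; origin at the centre of its underside. Bystander
Things that resemble listed ones, but are neither listed nor needed, are in the scene too. Several things look just like the clip: the one meant starts farthest from the robot's base.

How it is judged:
By the outcome, as a careful person would: the job done as asked, in the order asked, and still so for the second after the job is handed in, with the robot touching nothing.
It also fails if it takes over 61 s, if anything falls off the work surface, if the arm or the gripper's body presses on something with over 40 N, if the wrist force passes 120 N, or if a joint passes its speed limit or range.

## Working session

There is one attempt and no reset: what is moved stays moved. The work goes in short steps, Python scripts to look and compute and a tool call to move; the robot and the scene stay as the last step left them, time stands still between calls to the robot, and variables do not carry over. Pictures are saved under pics/ and viewed, and the job is handed in when it is done.

Besides the shell and the picture viewer there is one more tool, called by a JSON object that holds its "method" and its "body". play_rows: Moves the arm, as the interface text tells. Its arguments: {"type":"object","properties":{"steps":{"type":"array","items":{"type":"object","properties":{"x":{"type":"number"},"y":{"type":"number"},"z":{"type":"number"},"ax":{"type":"number"},"ay":{"type":"number"},"az":{"type":"number"},"grip":{"type":"number"}}}},"squeeze":{"type":"number"}},"required":["steps"]}

```bash
ls; mkdir -p pics
python3 - <<'E'
from cell import robot
import cv2
s=robot.get_state();print(s)
for n in("scene","top"):
    cv2.imwrite(f"pics/{n}0.png",robot.camera(n));p=robot.camera_params(n);print(n,p)
print(robot.camera_params("wrist"))
E
```

```text
pics
{'clock': 0.0, 'joint_pos': array([ 1.29703034e+00,  2.60674938e-01, -1.39359079e-01,  1.17268689e+00,
       -3.14172719e-05,  1.57080923e+00]), 'joint_vel': array([-0.0004112 ,  0.00028446, -0.00150412, -0.00035947, -0.00061979,
        0.00098087]), 'joint_efforts': array([ 8.32426831e-04, -4.05675316e+01,  2.53925478e+01,  1.88504322e-02,
        2.57909312e-05,  4.84232046e-06]), 'ee_pos': array([0.14177413, 0.50482776, 0.2444734 ]), 'ee_rot': array([-4.28677204e-01, -3.11197314e+00,  3.00136457e-03]), 'ft_force': array([ 0.26093267,  0.32272142, -0.46914884]), 'moment': array([-0.05305783, -0.00965484, -0.01975461]), 'gripper_width': 0.08543523066321972}
scene {'K': array([[547.49056132,   0.        , 321.43353959],
       [  0.        , 547.49056132, 236.35265379],
       [  0.        ,   0.        ,   1.        ]]), 'camera_from_world': array([[-0.55886111, -0.82902352,  0.01985602,  0.22941725],
       [ 0.45996981, -0.28997374,  0.83925145, -0.33988171],
       [-0.69000147,  0.47815817,  0.54338084, -0.45338296],
       [ 0.        ,  0.        ,  0.        ,  1.     
[... 262 characters left out ...]
[ 0.98957806,  0.00487825,  0.14391481, -0.55934819],
       [-0.14392504,  0.00181376,  0.98958693, -0.95684641],
       [ 0.        ,  0.        ,  0.        ,  1.        ]])}
{'K': array([[402.91237046,   0.        , 321.97332877],
       [  0.        , 402.91237046, 238.18231698],
       [  0.        ,   0.        ,   1.        ]]), 'tool_from_camera': array([[ 2.23150828e-04,  9.62521800e-01,  2.71204231e-01,
         6.81290596e-02],
       [ 9.99999614e-01,  1.57487361e-05, -8.78707689e-04,
        -7.11032470e-04],
       [-8.50046430e-04,  2.71204322e-01, -9.62521425e-01,
        -1.28682920e-01],
       [ 0.00000000e+00,  0.00000000e+00,  0.00000000e+00,
         1.00000000e+00]])}
```

View pics/scene0.png

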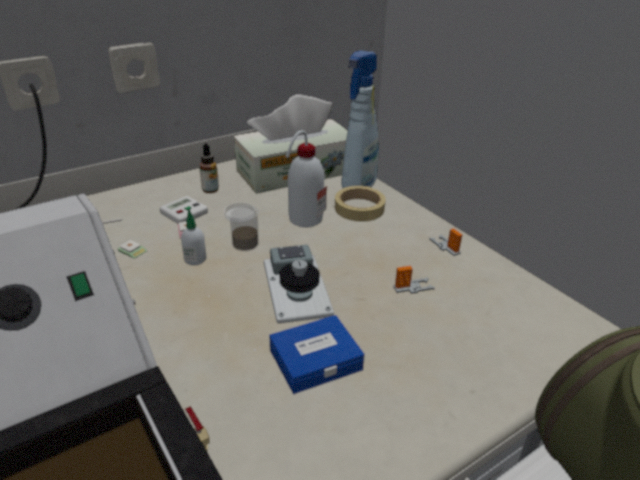

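View pics/top0.png

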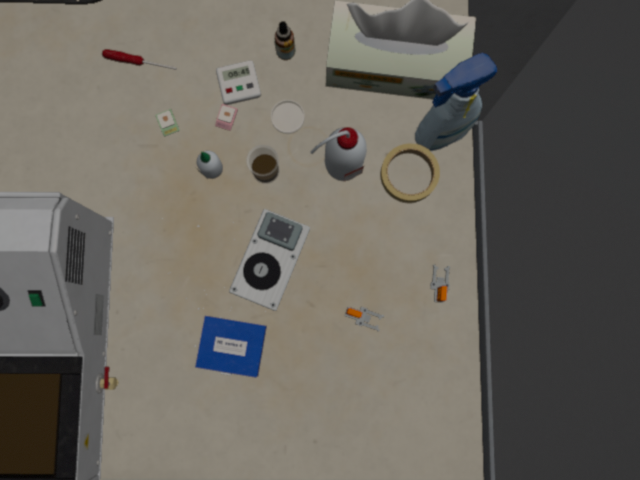

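The scene shows the stand at top (263,270). There are two clip lookalikes: A at top (364,317) / scene (405,280), and B at top (441,283) / scene (453,241). I'll measure both and crop.

```bash
cat > h.py <<'E'
import numpy as np,cv2
from cell import robot
def P(n):
    p=robot.camera_params(n);return np.array(p["K"]),np.array(p["camera_from_world"])
def ray(n,u,v):
    K,T=P(n);d=np.array([(u-K[0,2])/K[0,0],-(v-K[1,2])/K[1,1],-1.]);R=T[:3,:3]
    return -R.T@T[:3,3],R.T@d
def atz(n,u,v,z):
    o,d=ray(n,u,v);return o+d*(z-o[2])/d[2]
def proj(n,X,T=None,K=None):
    if T is None:K,T=P(n)
    X=np.atleast_2d(X);c=X@T[:3,:3].T+T[:3,3]
    return np.c_[K[0,0]*c[:,0]/-c[:,2]+K[0,2],K[1,1]*-c[:,1]/-c[:,2]+K[1,2]]
E
python3 - <<'E'
from h import *
t=cv2.imread("pics/top0.png");s=cv2.imread("pics/scene0.png")
for nm,u,v in(("A",364,317),("B",441,283)):
    X=atz("top",u,v,.01);print(nm,X,np.hypot(*X[:2]))
up=lambda im,f:cv2.resize(im,None,fx=f,fy=f,interpolation=cv2.INTER_CUBIC)
a=up(t[255:345,330:460],6);cv2.imwrite("pics/c1.png",a)
cv2.imwrite("pics/c2.png",up(t[200:320,215:325],5))
cv2.imwrite("pics/c3.png",up(s[215:325,255:470],3.7))
E
```

```text
A [ 0.44115889 -0.19329792  0.01      ] 0.4816484727029115
B [ 0.49680311 -0.31922999  0.01      ] 0.5905261358015773
```

View pics/c1.png

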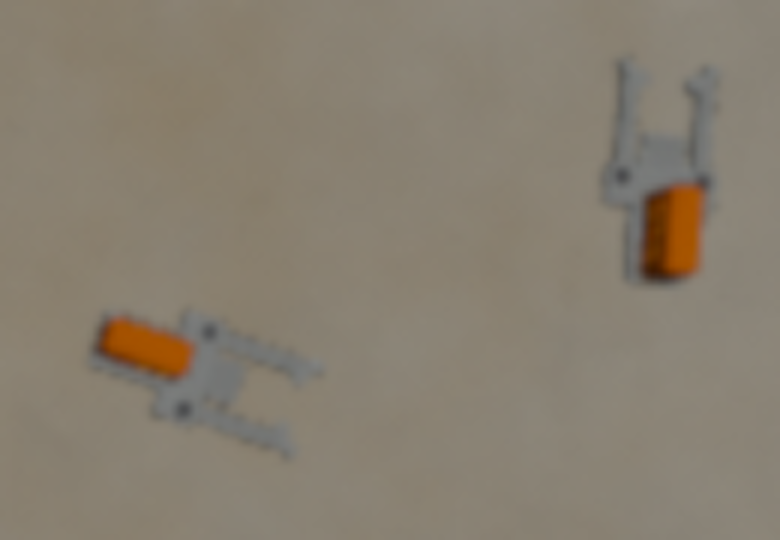

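View pics/c2.png

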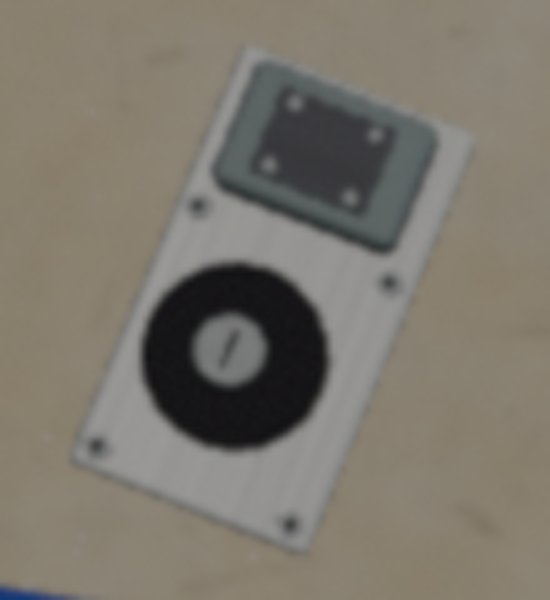

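View pics/c3.png

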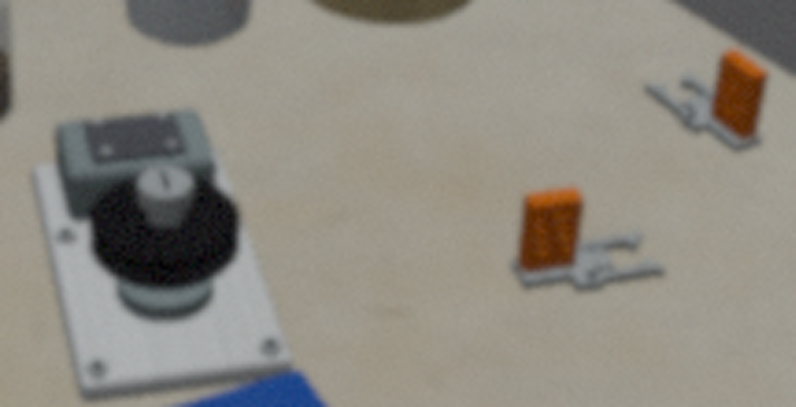

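B is the farthest from the base (0.59 m against 0.48 m for A), and its crop shows a flat clip with its mouth toward +x, so I choose B. First raise clear of the bath, then swing over.

{"method": "play_rows", "body": {"steps": [{"z": 5},{"z": 10},{"z": 15},{"z": 17},{"x": 5,"y": -5,"z": 17,"az": 5},{"x": 8,"y": -10,"z": 17,"az": 10},{"x": 11,"y": -15,"z": 17,"az": 16},{"x": 14,"y": -20,"z": 17,"az": 16},{"x": 17,"y": -25,"z": 17,"az": 16},{"x": 20,"y": -29,"z": 17,"az": 16}]}}

```text
invalid input
```

{"method": "play_rows", "body": {"steps": [{"x": 0,"y": 0,"z": 5,"ax": 0,"ay": 0,"az": 0,"grip": 8.5},{"x": 0,"y": 0,"z": 10,"ax": 0,"ay": 0,"az": 0,"grip": 8.5},{"x": 0,"y": 0,"z": 15,"ax": 0,"ay": 0,"az": 0,"grip": 8.5},{"x": 0,"y": 0,"z": 17,"ax": 0,"ay": 0,"az": 0,"grip": 8.5}]}}

```text
clock: 0.5
ee_pos: [0.1421, 0.5061, 0.4199]
ee_rot: [0.429, 3.111, 0.01]
ft_force: [0.5, 0.5, -0.5]
gripper_width: 0.0845
```

{"method": "play_rows", "body": {"steps": [{"x": 3,"y": -4,"z": 0,"ax": 0,"ay": 0,"az": 4,"grip": 8.5},{"x": 6,"y": -8,"z": 0,"ax": 0,"ay": 0,"az": 8,"grip": 8.5},{"x": 9,"y": -12,"z": 0,"ax": 0,"ay": 0,"az": 12,"grip": 8.5},{"x": 12,"y": -16,"z": 0,"ax": 0,"ay": 0,"az": 16,"grip": 8.5},{"x": 14,"y": -20,"z": 0,"ax": 0,"ay": 0,"az": 16,"grip": 8.5},{"x": 17,"y": -24,"z": 0,"ax": 0,"ay": 0,"az": 16,"grip": 8.5},{"x": 20,"y": -28,"z": 0,"ax": 0,"ay": 0,"az": 16,"grip": 8.5},{"x": 22,"y": -32,"z": 0,"ax": 0,"ay": 0,"az": 16,"grip": 8.5},{"x": 23,"y": -36,"z": 0,"ax": 0,"ay": 0,"az": 16,"grip": 8.5},{"x": 24,"y": -41,"z": 0,"ax": 0,"ay": 0,"az": 16,"grip": 8.5}]}}

```text
clock: 1.5
ee_pos: [0.3822, 0.095, 0.4147]
ee_rot: [0.01, -3.141, -0.0]
ft_force: [0.4, 0.4, -0.5]
gripper_width: 0.085
```

{"method": "play_rows", "body": {"steps": [{"x": 2,"y": -4,"z": 0,"ax": 0,"ay": 0,"az": 0,"grip": 8.5},{"x": 3,"y": -9,"z": -1,"ax": 0,"ay": 0,"az": 0,"grip": 8.5},{"x": 5,"y": -13,"z": -3,"ax": 0,"ay": 0,"az": 0,"grip": 8.5},{"x": 6,"y": -17,"z": -5,"ax": 0,"ay": 0,"az": 0,"grip": 8.5},{"x": 7,"y": -22,"z": -7,"ax": 0,"ay": 0,"az": 0,"grip": 8.5},{"x": 8,"y": -26,"z": -9,"ax": 0,"ay": 0,"az": 0,"grip": 8.5},{"x": 9,"y": -30,"z": -12,"ax": 0,"ay": 0,"az": 0,"grip": 8.5},{"x": 10,"y": -34,"z": -15,"ax": 0,"ay": 0,"az": 0,"grip": 8.5},{"x": 10,"y": -38,"z": -18,"ax": 0,"ay": 0,"az": 0,"grip": 8.5},{"x": 10.5,"y": -41.5,"z": -21,"ax": 0,"ay": 0,"az": 0,"grip": 8.5}]}}

```text
clock: 2.5
ee_pos: [0.4862, -0.3204, 0.2038]
ee_rot: [0.007, -3.141, -0.0]
ft_force: [1.0, -0.6, -0.6]
gripper_width: 0.0849
```

{"method": "play_rows", "body": {"steps": [{"x": 0,"y": 0,"z": 0,"ax": 0,"ay": 0,"az": 0,"grip": 8.5},{"x": 0,"y": 0,"z": 0,"ax": 0,"ay": 0,"az": 0,"grip": 8.5}]}}

```text
clock: 2.7
ee_pos: [0.4857, -0.3185, 0.2037]
ee_rot: [0.006, -3.138, -0.004]
ft_force: [-0.6, 0.4, 0.9]
gripper_width: 0.0855
```

```bash
cat >> h.py <<'E'
from scipy.spatial.transform import Rotation as Ro
def wristT(s):
    p=robot.camera_params("wrist");W=np.eye(4);W[:3,:3]=Ro.from_rotvec(s["ee_rot"]).as_matrix();W[:3,3]=s["ee_pos"]
    return np.array(p["K"]),np.linalg.inv(W@np.array(p["tool_from_camera"]))
def snap(name):
    s=robot.get_state();im=robot.camera("wrist");cv2.imwrite(f"pics/{name}.png",im)
    K,T=wristT(s);np.savez(f"pics/{name}.npz",K=K,T=T);print(s["clock"],s["ee_pos"],s["ee_rot"],s["ft_force"]);return im,K,T
def load(name):
    d=np.load(f"pics/{name}.npz");return cv2.imread(f"pics/{name}.png"),d["K"],d["T"]
E
python3 -c "
from h import *
snap('w1')"
```

```text
2.7 [ 0.48567731 -0.31852732  0.20371555] [ 0.00608181 -3.13849723 -0.00407343] [-0.56074365  0.43628602  0.86028203]
```

View pics/w1.png

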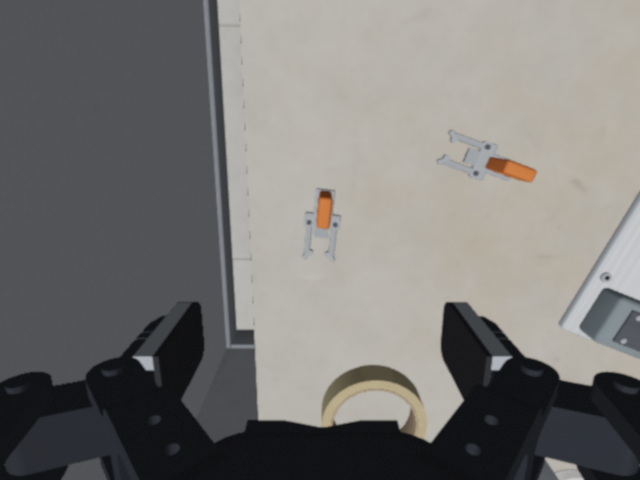

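```bash
python3 -c "
from h import *
im,K,T=load('w1')
cv2.imwrite('pics/c4.png',cv2.resize(im[175:275,275:375],None,fx=6,fy=6,interpolation=cv2.INTER_CUBIC))"
```

```text
(no output)
```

View pics/c4.png

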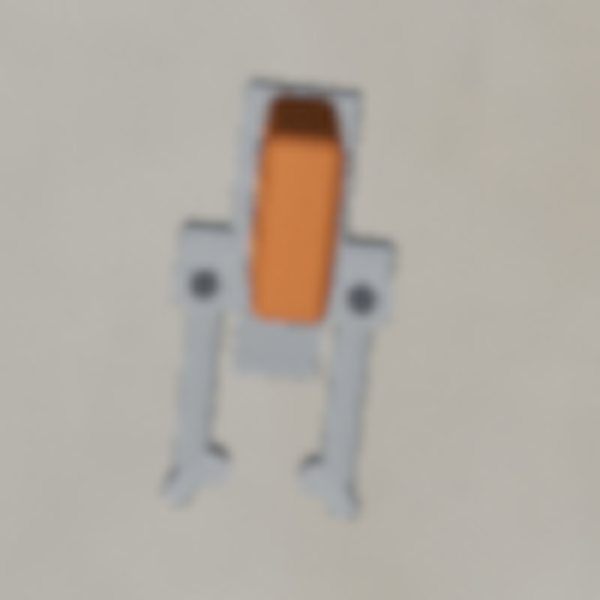

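```bash
cat >> h.py <<'E'
def wz(K,T,u,v,z):
    d=np.array([(u-K[0,2])/K[0,0],-(v-K[1,2])/K[1,1],-1.]);R=T[:3,:3];o=-R.T@T[:3,3];d=R.T@d
    return o+d*(z-o[2])/d[2]
E
python3 -c "
from h import *
im,K,T=load('w1')
f=lambda x,y,z=.005:wz(K,T,275+(x+.5)/6-.5,175+(y+.5)/6-.5,z)
a,b=f(204,284),f(361,298);d=b-a;print('pivot dist',np.linalg.norm(d),'yaw',np.degrees(np.arctan2(d[1],d[0]))-90)
t=(f(252,80)+f(360,92))/2;j=(f(177,502)+f(347,515))/2;s=f(275,375)
print('tail',t,'jaws',j,'seat',s,'len',np.linalg.norm(t-j));d=j-t;print('yaw',np.degrees(np.arctan2(d[1],d[0])))
th=np.arctan2(d[1],d[0]);e=np.array([np.cos(th),np.sin(th),0])
for p,x in((t,-.048),(j,.013),(s,-.0073)):print('origin',p-e*x, 'tab',p-e*x-.036*e)
q=[f(272,140,.041),f(340,142,.041),f(250,318,.041),f(325,322,.041)]
print('tabtop',np.mean(q,0));d=q[2]+q[3]-q[0]-q[1];print(np.degrees(np.arctan2(d[1],d[0])),np.linalg.norm(d)/2)
# stand top cam
g=lambda x,y,z:atz('top',215+(x+.5)/5-.5,200+(y+.5)/5-.5,z)
c=[g(75,460,.01),g(305,550,.01),g(475,133,.01),g(248,46,.01)]
for k in c:print('plate',k)
m=(c[0]+c[1])/2;n=(c[2]+c[3])/2;d=n-m;print('len',np.linalg.norm(d),'yaw',np.degrees(np.arctan2(d[1],d[0])),'org',m+d/3)
d=c[0]-c[1]+c[3]-c[2];print('yaw2',np.degrees(np.arctan2(d[1],d[0]))-90)
for z in(.05,.063,.075):print('head',z,g(230,350,z))
for z in(.034,.046,.058):print('wheel',z,g(236,356,z), 'diam', g(142,356,z)[1]-g(330,356,z)[1])
"
```

```text
pivot dist 0.021951494535818933 yaw -5.045391232136041
tail [ 0.46727164 -0.31570132  0.005     ] jaws [ 0.52784696 -0.32158435  0.005     ] seat [ 0.50806989 -0.31979959  0.005     ] len 0.06086033632801721
yaw -5.5471291137850764
origin [ 0.51504685 -0.32034121  0.005     ] tab [ 0.47921544 -0.31686129  0.005     ]
origin [ 0.51490784 -0.32032771  0.005     ] tab [ 0.47907643 -0.31684779  0.005     ]
origin [ 0.51533571 -0.32050525  0.005     ] tab [ 0.47950429 -0.31702532  0.005     ]
tabtop [ 0.47979976 -0.31720596  0.041     ]
-5.470007534782405 0.02259211487652251
plate [0.48116693 0.02504628 0.01      ]
plate [ 0.45239976 -0.05015813  0.01      ]
plate [ 0.58966666 -0.10435675  0.01      ]
plate [ 0.61854614 -0.02890153  0.01      ]
len 0.1475856817535655 yaw -21.492855858713593 org [ 0.51255769 -0.03058033  0.01      ]
yaw2 -20.938272625309438
head 0.05 [ 0.51335487 -0.02828681  0.05      ]
head 0.063 [ 0.51206504 -0.02944612  0.063     ]
head 0.075 [ 0.51087444 -0.03051625  0.075     ]
wheel 0.034 [ 0.51302937 -0.02880823  0.034     ] diam 0.059983187413946905
wheel 0.046 [ 0.51186187 -0.02985484  0.046     ] diam 0.05925881159873007
wheel 0.058 [ 0.51069437 -0.03090144  0.058     ] diam 0.05853443578351322
```

{"method": "play_rows", "body": {"steps": [{"x": -0.2,"y": 0.1,"z": -4,"ax": 0,"ay": 0,"az": -3,"grip": 5},{"x": -0.4,"y": 0.1,"z": -8,"ax": 0,"ay": 0,"az": -5.7,"grip": 5},{"x": -0.6,"y": 0.2,"z": -11,"ax": 0,"ay": 0,"az": -5.7,"grip": 5},{"x": -0.6,"y": 0.2,"z": -12,"ax": 0,"ay": 0,"az": -5.7,"grip": 5},{"x": -0.6,"y": 0.2,"z": -12,"ax": 0,"ay": 0,"az": -5.7,"grip": 5},{"x": -0.6,"y": 0.2,"z": -12,"ax": 0,"ay": 0,"az": -5.7,"grip": 5}]}}

```text
clock: 3.35
ee_pos: [0.4824, -0.3169, 0.0874]
ee_rot: [0.146, 3.135, -0.003]
ft_force: [0.6, -0.3, 0.1]
gripper_width: 0.0501
```

```bash
python3 -c "
from h import *
im,K,T=snap('w2')
R=Ro.from_rotvec(robot.get_state()['ee_rot']).as_matrix();print('tooly yaw',np.degrees(np.arctan2(R[1,1],R[0,1])),'z',R[:,2])"
```

```text
3.35 [ 0.48235207 -0.31688652  0.08744735] [ 1.45930248e-01  3.13517688e+00 -2.67775820e-03] [ 0.56422459 -0.31566205  0.10163612]
tooly yaw 84.65275497684756 z [ 0.0036348  -0.00236436 -0.9999906 ]
```

View pics/w2.png

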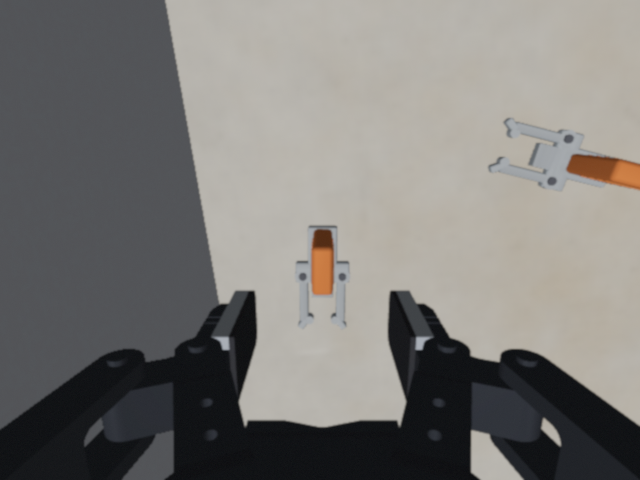

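The clip is centred between the fingers: tail at (322,227), jaws at (322,326). Recheck, then descend.

```bash
python3 -c "
from h import *
im,K,T=load('w2')
f=lambda u,v,z=.005:wz(K,T,u,v,z)
t=f(322,226.5);j=f(322.5,326);d=j-t;L=np.linalg.norm(d);e=d/L;print(t,j,L,np.degrees(np.arctan2(d[1],d[0])),t+.012*e,j-.049*e)
print(robot.get_state()['ee_pos'])"
```

```text
[ 0.46729585 -0.31621491  0.005     ] [ 0.52663324 -0.32144503  0.005     ] 0.059567445025517925 -5.037147818667786 [ 0.4792495  -0.31726853  0.005     ] [ 0.47782248 -0.31714275  0.005     ]
[ 0.48258493 -0.3172628   0.08772406]
```

{"method": "play_rows", "body": {"steps": [{"x": -0.3,"y": 0,"z": -3,"ax": 0,"ay": 0,"az": 0,"grip": 5},{"x": -0.3,"y": 0,"z": -5,"ax": 0,"ay": 0,"az": 0,"grip": 5},{"x": -0.3,"y": 0,"z": -6,"ax": 0,"ay": 0,"az": 0,"grip": 5},{"x": -0.3,"y": 0,"z": -6.4,"ax": 0,"ay": 0,"az": 0,"grip": 5},{"x": -0.3,"y": 0,"z": -6.4,"ax": 0,"ay": 0,"az": 0,"grip": 5},{"x": -0.3,"y": 0,"z": -6.4,"ax": 0,"ay": 0,"az": 0,"grip": 5}]}}

```text
clock: 4.0
ee_pos: [0.4787, -0.3172, 0.0225]
ee_rot: [0.147, 3.136, -0.002]
ft_force: [0.2, -0.4, -0.3]
gripper_width: 0.0499
```

{"method": "play_rows", "body": {"squeeze": 50, "steps": [{"x": 0,"y": 0,"z": 0,"ax": 0,"ay": 0,"az": 0,"grip": 2},{"x": 0,"y": 0,"z": 0,"ax": 0,"ay": 0,"az": 0,"grip": 1.3},{"x": 0,"y": 0,"z": 0,"ax": 0,"ay": 0,"az": 0,"grip": 0.9},{"x": 0,"y": 0,"z": 0,"ax": 0,"ay": 0,"az": 0,"grip": 0.5},{"x": 0,"y": 0,"z": 0,"ax": 0,"ay": 0,"az": 0,"grip": 0.5},{"x": 0,"y": 0,"z": 0,"ax": 0,"ay": 0,"az": 0,"grip": 0.5}]}}

```text
clock: 4.6
ee_pos: [0.4781, -0.3168, 0.0219]
ee_rot: [0.148, 3.137, -0.001]
ft_force: [-0.3, 1.0, 6.0]
gripper_width: 0.0091
```

{"method": "play_rows", "body": {"steps": [{"x": 0,"y": 0,"z": 0.5,"ax": 0,"ay": 0,"az": 0,"grip": 0.5},{"x": 0,"y": 0,"z": 2,"ax": 0,"ay": 0,"az": 0,"grip": 0.5},{"x": 0,"y": 0,"z": 5,"ax": 0,"ay": 0,"az": 0,"grip": 0.5},{"x": 0,"y": 0,"z": 10,"ax": 0,"ay": 0,"az": 0,"grip": 0.5},{"x": 0,"y": 0,"z": 13,"ax": 0,"ay": 0,"az": 0,"grip": 0.5},{"x": 0,"y": 0,"z": 13,"ax": 0,"ay": 0,"az": 0,"grip": 0.5},{"x": 0,"y": 0,"z": 13,"ax": 0,"ay": 0,"az": 0,"grip": 0.5}]}}

```text
clock: 5.3
ee_pos: [0.4779, -0.3167, 0.1518]
ee_rot: [0.148, 3.137, -0.001]
ft_force: [-0.0, 0.8, -1.2]
gripper_width: 0.0093
```

```bash
python3 -c "
from h import *
im,K,T=snap('w3');cv2.imwrite('pics/s3.png',cv2.resize(robot.camera('scene')[60:360,300:640],None,fx=2,fy=2))
R=Ro.from_rotvec(robot.get_state()['ee_rot']).as_matrix();print(R)"
```

```text
5.3 [ 0.4779347  -0.31672405  0.15176438] [ 1.47627976e-01  3.13712256e+00 -9.73818486e-04] [-0.04811189  0.81340155 -1.1574684 ]
[[-0.99557924  0.0938885  -0.00263279]
 [ 0.09388429  0.9955817   0.00167711]
 [ 0.00277862  0.00142252 -0.99999513]]
```

View pics/w3.png

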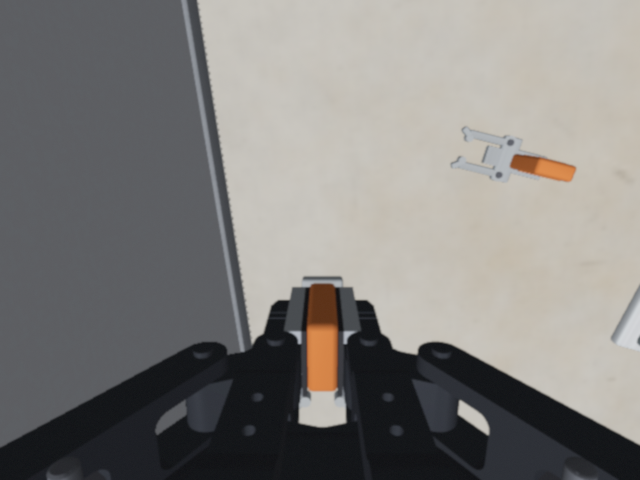

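View pics/s3.png

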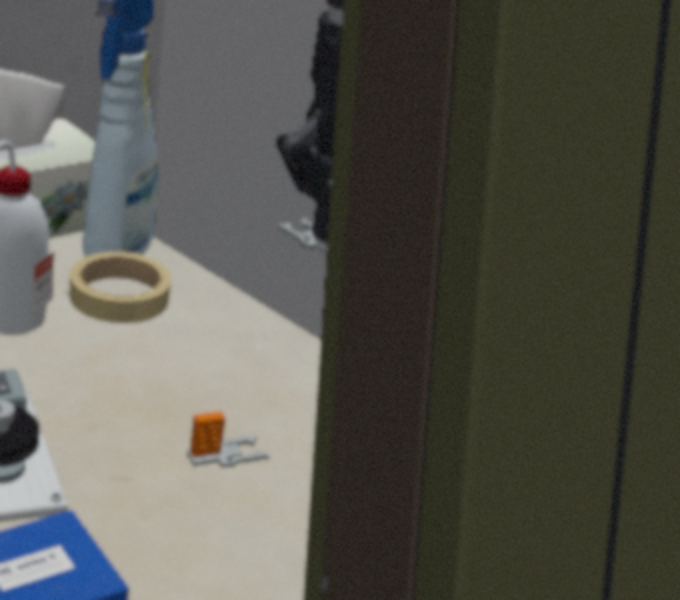

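{"method": "play_rows", "body": {"steps": [{"x": 0.5,"y": 4,"z": 1,"ax": 0,"ay": 0,"az": -4,"grip": 0.5},{"x": 1,"y": 8,"z": 1,"ax": 0,"ay": 0,"az": -8,"grip": 0.5},{"x": 1.5,"y": 12,"z": 1,"ax": 0,"ay": 0,"az": -12,"grip": 0.5},{"x": 2,"y": 15,"z": 1,"ax": 0,"ay": 0,"az": -16,"grip": 0.5},{"x": 2,"y": 17,"z": 1,"ax": 0,"ay": 0,"az": -16,"grip": 0.5},{"x": 2,"y": 18,"z": 1,"ax": 0,"ay": 0,"az": -16,"grip": 0.5},{"x": 2,"y": 18,"z": 1,"ax": 0,"ay": 0,"az": -16,"grip": 0.5},{"x": 2,"y": 18,"z": 1,"ax": 0,"ay": 0,"az": -16,"grip": 0.5}]}}

```text
clock: 6.2
ee_pos: [0.4974, -0.1371, 0.1606]
ee_rot: [-0.583, -3.086, 0.001]
ft_force: [0.1, -0.6, -0.3]
gripper_width: 0.0094
```

```bash
python3 -c "
from h import *
im,K,T=load('w3')
t=wz(K,T,322,277,.1349);h=wz(K,T,322,390,.1709);h0=wz(K,T,322,284,.1709)
print('tail',t,'tabfront',h,h0)
im,K,T=snap('w4')"
```

```text
tail [ 0.46626545 -0.31629149  0.1349    ] tabfront [ 0.49028202 -0.3185612   0.1709    ] [ 0.45445854 -0.31519093  0.1709    ]
6.2 [ 0.49737699 -0.13707389  0.16058354] [-5.82942866e-01 -3.08576630e+00  8.35604533e-04] [ 0.14968969 -0.59454717 -0.27002329]
```

View pics/w4.png

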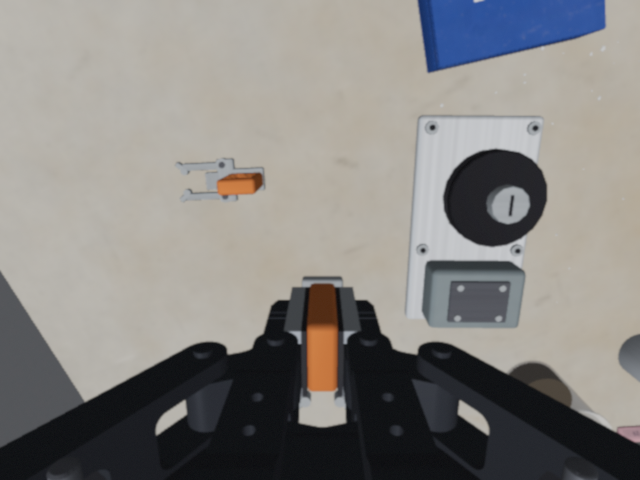

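```bash
python3 -c "
from h import *
im,K,T=load('w4')
cv2.imwrite('pics/c5.png',cv2.resize(im[105:335,400:560],None,fx=4,fy=4,interpolation=cv2.INTER_CUBIC)[:600])"
```

```text
(no output)
```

View pics/c5.png

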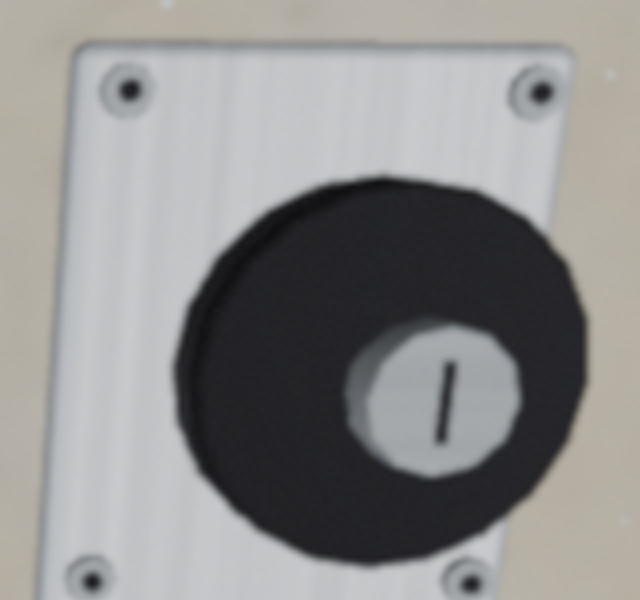

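```bash
cat > fit.py <<'E'
from h import *
from scipy.optimize import least_squares
im,K,T=load('w4');Kt,Tt=P('top')
a=np.linspace(0,2*np.pi,181)
def ext(K,T,x,y,z,r):
    p=proj(0,np.c_[x+r*np.cos(a),y+r*np.sin(a),0*a+z],T,K);return np.r_[p.min(0),p.max(0)]
w=lambda v,i:(400 if i%2==0 else 105)+(v+.5)/4-.5
t=lambda v,i:(215 if i%2==0 else 200)+(v+.5)/5-.5
W=dict(wh={2:588,3:565},hd={0:368,1:323,2:521,3:477})
TT=dict(wh={0:142,1:263,2:330,3:452},hd={0:191,1:311,2:268,3:388})
def res(q,useW=1,useT=1):
    x,y,z=q;o=[]
    for use,D,f,k,tt,s in((useW,W,w,K,T,1.5),(useT,TT,t,Kt,Tt,.66)):
        if not use: continue
        for n,zz,r in(('wh',z,.03),('hd',z+.017,.011)):
            e=ext(k,tt,x,y,zz,r)
            o+=[(e[i]-f(v,i))/s for i,v in D[n].items()]
    return np.array(o)
for a1 in((1,1),(1,0),(0,1)):
    s=least_squares(res,[.512,-.03,.046],args=a1);print(a1,s.x,np.round(s.fun,2))
for u,v in((418,116),(543.5,117)):print(wz(K,T,u,v,.01))
c=[wz(K,T,400+(x+.5)/4-.5,105+(y+.5)/4-.5,.01) for x,y in((128,91),(538,93),(91,580),(466,582))]
for k in c:print(k)
E
python3 fit.py
```

```text
(1, 1) [ 0.51188527 -0.03005788  0.04974556] [ 0.85  0.25 -0.82 -0.81  0.06 -0.67 -0.58 -0.9   0.35 -0.5   1.29  0.89
 -0.44 -0.93]
(1, 0) [ 0.51509318 -0.0273292   0.04250439] [ 0.31  0.06 -0.16  0.33 -0.13 -0.38]
(0, 1) [ 0.51145958 -0.02995422  0.05033106] [-0.76 -0.57  0.21 -0.13  1.13  1.25 -0.59 -0.56]
[ 0.45172145 -0.05130636  0.01      ]
[0.48271586 0.02610854 0.01      ]
[ 0.46199109 -0.04504213  0.01      ]
[0.48729321 0.0186935  0.01      ]
[ 0.54150767 -0.07663491  0.01      ]
[ 0.56669443 -0.01335881  0.01      ]
```

```bash
python3 -c "
from h import *
for z in(0,.02,.03,.04):print(z,atz('top',204,317,z),atz('top',266,324,z),atz('scene',342,319,z),atz('scene',362,352,z), wz(*load('w4')[1:],430,71,z))
print(atz('top',261,375,.03))
s=robot.get_state();print(s['ee_pos'],s['clock'])
cv2.imwrite('pics/c6.png',cv2.resize(cv2.imread('pics/scene0.png')[250:400,250:380],None,fx=4,fy=4))"
```

```text
0 [0.44019403 0.06717674 0.        ] [ 0.42933053 -0.03420001  0.        ] [ 0.4438372  -0.05814802  0.        ] [ 0.37582612 -0.0421189   0.        ] [ 0.42780922 -0.03287104  0.        ]
0.02 [0.43973004 0.06362212 0.02      ] [ 0.42907795 -0.03578171  0.02      ] [ 0.42592148 -0.04423769  0.02      ] [ 0.36049123 -0.02881683  0.02      ] [ 0.42823289 -0.03839702  0.02      ]
0.03 [0.43949804 0.06184481 0.03      ] [ 0.42895167 -0.03657256  0.03      ] [ 0.41696363 -0.03728253  0.03      ] [ 0.35282378 -0.02216579  0.03      ] [ 0.42844473 -0.04116001  0.03      ]
0.04 [0.43926604 0.0600675  0.04      ] [ 0.42882538 -0.03736341  0.04      ] [ 0.40800577 -0.03032736  0.04      ] [ 0.34515633 -0.01551476  0.04      ] [ 0.42865656 -0.043923    0.04      ]
[ 0.34981716 -0.03004943  0.03      ]
[ 0.49755515 -0.13741409  0.16082667] 6.25
```

View pics/c6.png

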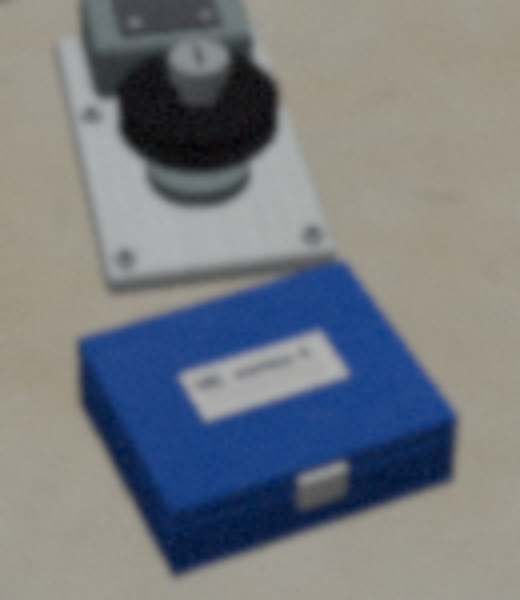

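{"method": "play_rows", "body": {"steps": [{"x": -2,"y": 4,"z": 0,"ax": 0,"ay": 0,"az": 0,"grip": 0.5},{"x": -4,"y": 8,"z": -1,"ax": 0,"ay": 0,"az": 0,"grip": 0.5},{"x": -4.7,"y": 11,"z": -2,"ax": 0,"ay": 0,"az": 0,"grip": 0.5},{"x": -4.7,"y": 13.1,"z": -3,"ax": 0,"ay": 0,"az": 0,"grip": 0.5},{"x": -4.7,"y": 13.1,"z": -5,"ax": 0,"ay": 0,"az": 0,"grip": 0.5},{"x": -4.7,"y": 13.1,"z": -7,"ax": 0,"ay": 0,"az": 0,"grip": 0.5},{"x": -4.7,"y": 13.1,"z": -7,"ax": 0,"ay": 0,"az": 0,"grip": 0.5},{"x": -4.7,"y": 13.1,"z": -7,"ax": 0,"ay": 0,"az": 0,"grip": 0.5},{"x": -4.7,"y": 13.1,"z": -7,"ax": 0,"ay": 0,"az": 0,"grip": 0.5}]}}

```text
clock: 7.15
ee_pos: [0.4517, -0.0062, 0.0922]
ee_rot: [0.584, 3.085, 0.0]
ft_force: [0.4, 0.2, -0.4]
gripper_width: 0.0093
```

```bash
python3 -c "
from h import *
im,K,T=snap('w5')
R=Ro.from_rotvec(robot.get_state()['ee_rot']).as_matrix();print(R,robot.get_state()['moment'])
t=robot.camera('top');cv2.imwrite('pics/t5.png',cv2.resize(t[200:320,215:325],None,fx=5,fy=5))
s=robot.camera('scene');cv2.imwrite('pics/s5.png',cv2.resize(s[180:330,220:380],None,fx=4,fy=4,interpolation=cv2.INTER_CUBIC))"
```

```text
7.15 [ 0.45173978 -0.00621394  0.09218705] [5.84456533e-01 3.08508430e+00 3.15146611e-04] [ 0.38968096  0.16809501 -0.40103684]
[[-9.30761179e-01  3.65621887e-01  2.06482291e-03]
 [ 3.65622426e-01  9.30763249e-01 -1.23452668e-04]
 [-1.96699828e-03  6.40040612e-04 -9.99997861e-01]] [-0.01829704  0.02588968 -0.01591492]
```

View pics/w5.png

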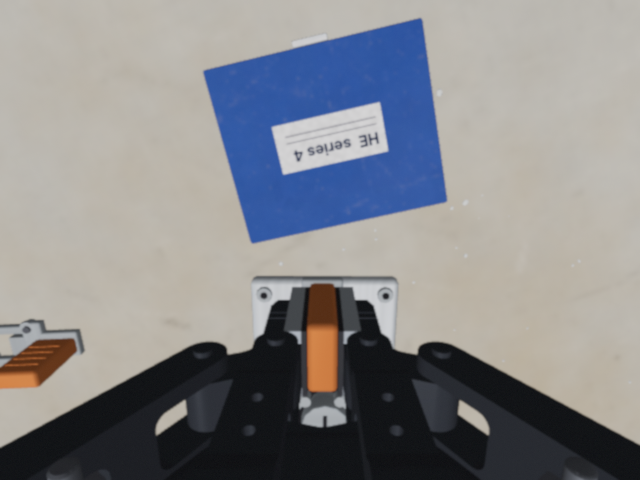

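View pics/s5.png

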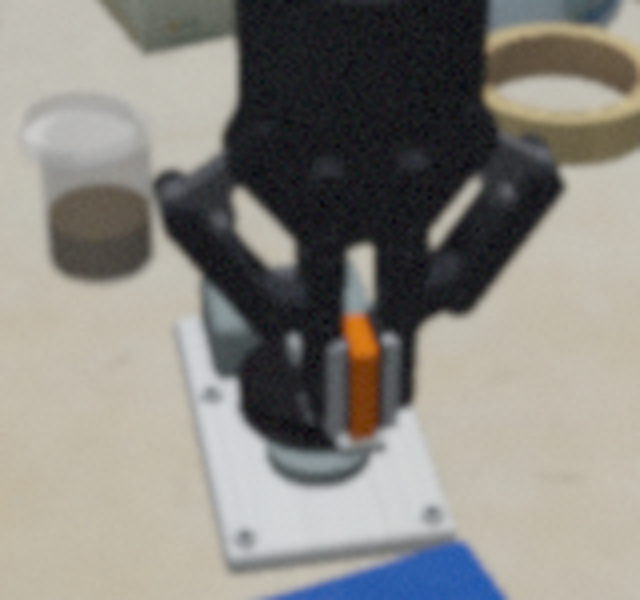

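View pics/t5.png

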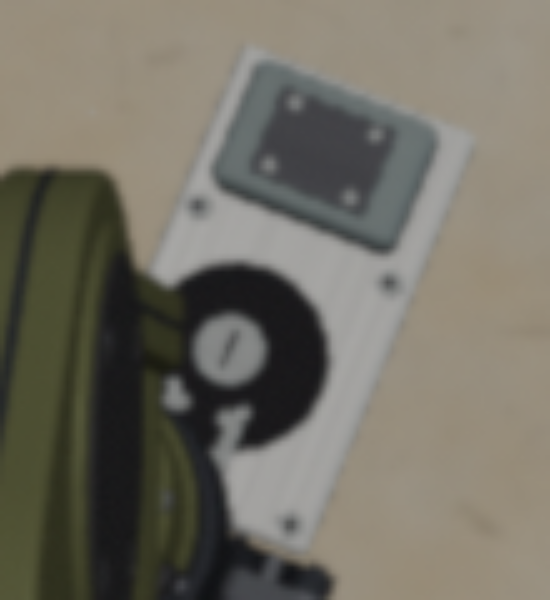

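```bash
python3 -c "
from h import *
im=cv2.imread('pics/w5.png');cv2.imwrite('pics/c7.png',cv2.resize(im[380:440,280:370],None,fx=8,fy=8,interpolation=cv2.INTER_CUBIC))"
```

View pics/c7.png

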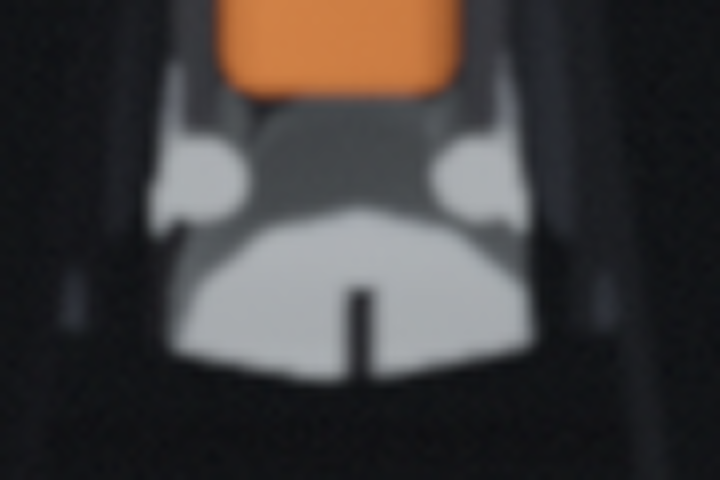

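{"method": "play_rows", "body": {"steps": [{"x": 0,"y": 0,"z": -0.6,"ax": 0,"ay": 0,"az": 0,"grip": 0.5},{"x": 0,"y": 0,"z": -1,"ax": 0,"ay": 0,"az": 0,"grip": 0.5},{"x": 0,"y": 0,"z": -1,"ax": 0,"ay": 0,"az": 0,"grip": 0.5},{"x": 0,"y": 0,"z": -1,"ax": 0,"ay": 0,"az": 0,"grip": 0.5}]}}

```text
clock: 7.7
ee_pos: [0.4504, -0.0056, 0.081]
ee_rot: [-0.583, -3.086, 0.0]
ft_force: [0.1, 1.3, -0.8]
gripper_width: 0.0091
```

{"method": "play_rows", "body": {"steps": [{"x": 0,"y": 0.04,"z": -0.15,"ax": 0,"ay": 0,"az": 0,"grip": 0.5},{"x": 0,"y": 0.04,"z": -0.3,"ax": 0,"ay": 0,"az": 0,"grip": 0.5},{"x": 0,"y": 0.04,"z": -0.3,"ax": 0,"ay": 0,"az": 0,"grip": 0.5}]}}

```text
clock: 8.0
ee_pos: [0.4506, -0.0052, 0.0781]
ee_rot: [-0.583, -3.087, 0.0]
ft_force: [-0.2, -0.0, -0.5]
gripper_width: 0.0093
```

{"method": "play_rows", "body": {"steps": [{"x": 0,"y": 0,"z": -0.1,"ax": 0,"ay": 0,"az": 0,"grip": 0.5},{"x": 0,"y": 0,"z": -0.2,"ax": 0,"ay": 0,"az": 0,"grip": 0.5},{"x": 0,"y": 0,"z": -0.2,"ax": 0,"ay": 0,"az": 0,"grip": 0.5}]}}

```text
clock: 8.3
ee_pos: [0.4507, -0.0052, 0.0762]
ee_rot: [-0.583, -3.087, 0.0]
ft_force: [-0.3, 0.2, -1.8]
gripper_width: 0.0091
```

{"method": "play_rows", "body": {"steps": [{"x": 0,"y": 0,"z": -0.1,"ax": 0,"ay": 0,"az": 0,"grip": 0.5},{"x": 0,"y": 0,"z": -0.1,"ax": 0,"ay": 0,"az": 0,"grip": 0.5}]}}

```text
clock: 8.5
ee_pos: [0.4507, -0.0052, 0.0752]
ee_rot: [-0.583, -3.087, 0.0]
ft_force: [0.8, -0.5, -1.4]
gripper_width: 0.009
```

{"method": "play_rows", "body": {"steps": [{"x": 0,"y": 0,"z": -0.1,"ax": 0,"ay": 0,"az": 0,"grip": 0.5},{"x": 0,"y": 0,"z": -0.1,"ax": 0,"ay": 0,"az": 0,"grip": 0.5}]}}

```text
clock: 8.7
ee_pos: [0.4507, -0.0052, 0.0742]
ee_rot: [-0.583, -3.087, 0.0]
ft_force: [0.1, -0.3, -1.3]
gripper_width: 0.0096
```

{"method": "play_rows", "body": {"steps": [{"x": 0,"y": 0,"z": -0.1,"ax": 0,"ay": 0,"az": 0,"grip": 0.5},{"x": 0,"y": 0,"z": -0.1,"ax": 0,"ay": 0,"az": 0,"grip": 0.5}]}}

```text
clock: 8.9
ee_pos: [0.4507, -0.0052, 0.0732]
ee_rot: [-0.583, -3.087, 0.0]
ft_force: [-0.8, -0.3, -1.6]
gripper_width: 0.0093
```

{"method": "play_rows", "body": {"steps": [{"x": 0,"y": 0,"z": -0.1,"ax": 0,"ay": 0,"az": 0,"grip": 0.5},{"x": 0,"y": 0,"z": -0.1,"ax": 0,"ay": 0,"az": 0,"grip": 0.5}]}}

```text
clock: 9.1
ee_pos: [0.4507, -0.0052, 0.0722]
ee_rot: [-0.583, -3.087, 0.0]
ft_force: [-0.5, 1.0, -0.5]
gripper_width: 0.009
```

{"method": "play_rows", "body": {"steps": [{"x": 0,"y": 0,"z": -0.1,"ax": 0,"ay": 0,"az": 0,"grip": 0.5},{"x": 0,"y": 0,"z": -0.1,"ax": 0,"ay": 0,"az": 0,"grip": 0.5}]}}

```text
clock: 9.3
ee_pos: [0.4507, -0.0052, 0.0712]
ee_rot: [-0.583, -3.087, 0.0]
ft_force: [-0.2, -1.1, -0.6]
gripper_width: 0.0093
```

{"method": "play_rows", "body": {"steps": [{"x": 0,"y": 0,"z": -0.1,"ax": 0,"ay": 0,"az": 0,"grip": 0.5},{"x": 0,"y": 0,"z": -0.1,"ax": 0,"ay": 0,"az": 0,"grip": 0.5}]}}

```text
clock: 9.5
ee_pos: [0.4509, -0.0052, 0.0704]
ee_rot: [0.583, 3.087, 0.0]
ft_force: [-0.7, -0.4, 1.1]
gripper_width: 0.0094
```

```bash
python3 -c "
from h import *
s=robot.get_state();print(s['ft_force'],s['moment'],s['ee_rot'])"
```

```text
[-0.65206132 -0.37299707  1.08425644] [-0.0219291 -0.051513   0.0031257] [5.82855279e-01 3.08677395e+00 2.83819848e-05]
```

{"method": "play_rows", "body": {"steps": [{"x": 0,"y": 0,"z": -0.1,"ax": 0,"ay": 0,"az": 0,"grip": 0.5},{"x": 0,"y": 0,"z": -0.1,"ax": 0,"ay": 0,"az": 0,"grip": 0.5}]}}

```text
clock: 9.7
ee_pos: [0.4509, -0.0051, 0.0701]
ee_rot: [0.583, 3.086, 0.0]
ft_force: [-2.9, 0.7, 6.9]
gripper_width: 0.0096
```

```bash
python3 -c "
from h import *
s=robot.get_state();print(s['ft_force'],s['moment'],s['ee_rot'])"
```

```text
[-2.87707117  0.72594754  6.89336424] [-0.05939994  0.30770798 -0.08801252] [5.82781996e-01 3.08648395e+00 2.94390509e-04]
```

{"method": "play_rows", "body": {"steps": [{"x": 0,"y": 0,"z": 0.1,"ax": 0,"ay": 0,"az": 0,"grip": 0.5},{"x": 0,"y": 0,"z": 0.17,"ax": 0,"ay": 0,"az": 0,"grip": 0.5},{"x": 0,"y": 0,"z": 0.17,"ax": 0,"ay": 0,"az": 0,"grip": 0.5}]}}

```text
clock: 10.0
ee_pos: [0.4507, -0.0052, 0.0709]
ee_rot: [-0.583, -3.087, -0.0]
ft_force: [0.1, -0.0, 0.7]
gripper_width: 0.0093
```

```bash
python3 -c "
from h import *
s=robot.get_state();print(s['ee_pos'],s['ft_force'],s['moment'])
im,K,T=snap('w6')
cv2.imwrite('pics/c8.png',cv2.resize(im[270:440,270:380],None,fx=3.5,fy=3.5,interpolation=cv2.INTER_CUBIC))
s=robot.camera('scene');cv2.imwrite('pics/s6.png',cv2.resize(s[235:320,260:350],None,fx=7,fy=7,interpolation=cv2.INTER_CUBIC))"
```

```text
[ 0.45073414 -0.0051933   0.07090436] [ 0.14138398 -0.03119836  0.71890061] [-0.03783833 -0.00124512 -0.01514974]
10.0 [ 0.45073414 -0.0051933   0.07090436] [-5.82999717e-01 -3.08694267e+00 -2.22314876e-05] [ 0.14138398 -0.03119836  0.71890061]
```

View pics/c8.png

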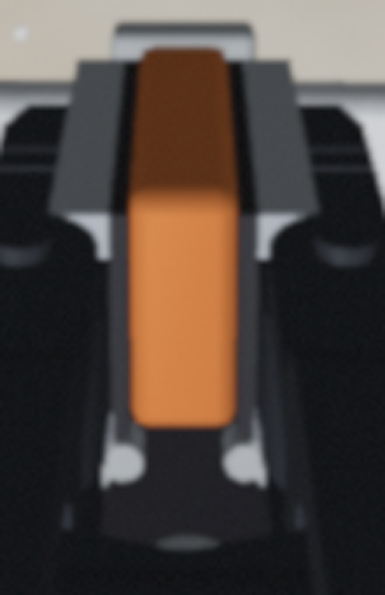

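View pics/s6.png

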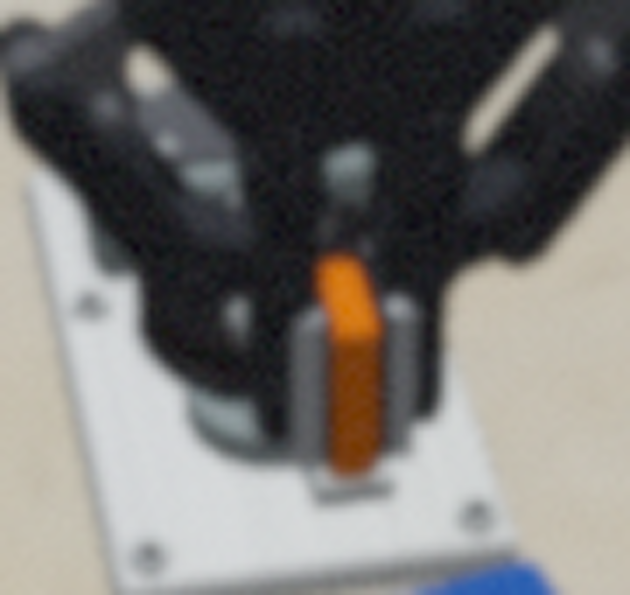

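{"method": "play_rows", "body": {"steps": [{"x": 0.19,"y": -0.07,"z": 0,"ax": 0,"ay": 0,"az": 0,"grip": 0.5},{"x": 0.37,"y": -0.15,"z": 0,"ax": 0,"ay": 0,"az": 0,"grip": 0.5},{"x": 0.56,"y": -0.22,"z": 0,"ax": 0,"ay": 0,"az": 0,"grip": 0.5},{"x": 0.74,"y": -0.28,"z": 0,"ax": 0,"ay": 0,"az": 0,"grip": 0.5},{"x": 0.93,"y": -0.35,"z": 0,"ax": 0,"ay": 0,"az": 0,"grip": 0.5},{"x": 1.12,"y": -0.42,"z": 0,"ax": 0,"ay": 0,"az": 0,"grip": 0.5},{"x": 1.12,"y": -0.42,"z": 0,"ax": 0,"ay": 0,"az": 0,"grip": 0.5}]}}

```text
clock: 10.8
ee_pos: [0.4624, -0.0095, 0.071]
ee_rot: [0.583, 3.087, 0.0]
ft_force: [-0.0, 0.7, -0.7]
gripper_width: 0.0095
```

{"method": "play_rows", "body": {"steps": [{"x": 0.05,"y": -0.02,"z": 0,"ax": 0,"ay": 0,"az": 0,"grip": 0.5},{"x": 0.09,"y": -0.04,"z": 0,"ax": 0,"ay": 0,"az": 0,"grip": 0.5},{"x": 0.14,"y": -0.05,"z": 0,"ax": 0,"ay": 0,"az": 0,"grip": 0.5},{"x": 0.19,"y": -0.07,"z": 0,"ax": 0,"ay": 0,"az": 0,"grip": 0.5}]}}

```text
clock: 11.2
ee_pos: [0.4639, -0.0101, 0.071]
ee_rot: [-0.583, -3.087, 0.0]
ft_force: [0.4, -1.5, -0.6]
gripper_width: 0.0091
```

{"method": "play_rows", "body": {"steps": [{"x": 0.05,"y": -0.02,"z": 0,"ax": 0,"ay": 0,"az": 0,"grip": 0.5},{"x": 0.09,"y": -0.04,"z": 0,"ax": 0,"ay": 0,"az": 0,"grip": 0.5},{"x": 0.14,"y": -0.05,"z": 0,"ax": 0,"ay": 0,"az": 0,"grip": 0.5},{"x": 0.19,"y": -0.07,"z": 0,"ax": 0,"ay": 0,"az": 0,"grip": 0.5}]}}

```text
clock: 11.6
ee_pos: [0.4658, -0.0108, 0.071]
ee_rot: [-0.583, -3.087, 0.0]
ft_force: [1.0, 0.0, -1.0]
gripper_width: 0.0094
```

{"method": "play_rows", "body": {"steps": [{"x": 0.05,"y": -0.02,"z": 0,"ax": 0,"ay": 0,"az": 0,"grip": 0.5},{"x": 0.09,"y": -0.04,"z": 0,"ax": 0,"ay": 0,"az": 0,"grip": 0.5}]}}

```text
clock: 11.8
ee_pos: [0.4663, -0.011, 0.0709]
ee_rot: [-0.583, -3.086, -0.001]
ft_force: [-0.7, 0.4, -1.1]
gripper_width: 0.0094
```

{"method": "play_rows", "body": {"steps": [{"x": 0.05,"y": -0.02,"z": 0,"ax": 0,"ay": 0,"az": 0,"grip": 0.5},{"x": 0.09,"y": -0.04,"z": 0,"ax": 0,"ay": 0,"az": 0,"grip": 0.5}]}}

```text
clock: 12.0
ee_pos: [0.4666, -0.0112, 0.0707]
ee_rot: [-0.582, -3.085, -0.001]
ft_force: [-1.8, 2.4, -1.0]
gripper_width: 0.0095
```

{"method": "play_rows", "body": {"steps": [{"x": 0.05,"y": -0.02,"z": 0,"ax": 0,"ay": 0,"az": 0,"grip": 0.5},{"x": 0.05,"y": -0.02,"z": 0,"ax": 0,"ay": 0,"az": 0,"grip": 0.5}]}}

```text
clock: 12.2
ee_pos: [0.467, -0.0115, 0.0707]
ee_rot: [-0.582, -3.085, -0.001]
ft_force: [-3.1, 2.4, -0.9]
gripper_width: 0.0092
```

{"method": "play_rows", "body": {"steps": [{"x": 0.05,"y": -0.02,"z": 0,"ax": 0,"ay": 0,"az": 0,"grip": 0.5},{"x": 0.05,"y": -0.02,"z": 0,"ax": 0,"ay": 0,"az": 0,"grip": 0.5}]}}

```text
clock: 12.4
ee_pos: [0.4675, -0.0118, 0.0707]
ee_rot: [-0.582, -3.085, -0.0]
ft_force: [-2.9, 1.6, -1.6]
gripper_width: 0.0093
```

{"method": "play_rows", "body": {"steps": [{"x": 0.05,"y": -0.02,"z": 0,"ax": 0,"ay": 0,"az": 0,"grip": 0.5},{"x": 0.05,"y": -0.02,"z": 0,"ax": 0,"ay": 0,"az": 0,"grip": 0.5}]}}

```text
clock: 12.6
ee_pos: [0.4688, -0.0122, 0.0709]
ee_rot: [-0.583, -3.087, 0.0]
ft_force: [-3.3, 2.7, -1.3]
gripper_width: 0.0096
```

{"method": "play_rows", "body": {"steps": [{"x": 0.05,"y": -0.02,"z": 0,"ax": 0,"ay": 0,"az": 0,"grip": 0.5},{"x": 0.09,"y": -0.04,"z": 0,"ax": 0,"ay": 0,"az": 0,"grip": 0.5},{"x": 0.09,"y": -0.04,"z": 0,"ax": 0,"ay": 0,"az": 0,"grip": 0.5}]}}

```text
clock: 12.9
ee_pos: [0.471, -0.0129, 0.0713]
ee_rot: [0.583, 3.085, -0.001]
ft_force: [-2.1, 1.2, -0.5]
gripper_width: 0.0096
```

{"method": "play_rows", "body": {"steps": [{"x": 0.05,"y": -0.02,"z": 0,"ax": 0,"ay": 0,"az": 0,"grip": 0.5},{"x": 0.09,"y": -0.04,"z": 0,"ax": 0,"ay": 0,"az": 0,"grip": 0.5},{"x": 0.09,"y": -0.04,"z": 0,"ax": 0,"ay": 0,"az": 0,"grip": 0.5}]}}

```text
clock: 13.2
ee_pos: [0.472, -0.0133, 0.0713]
ee_rot: [0.583, 3.085, -0.0]
ft_force: [-0.0, -0.1, -2.0]
gripper_width: 0.0089
```

{"method": "play_rows", "body": {"steps": [{"x": 0.05,"y": -0.02,"z": 0,"ax": 0,"ay": 0,"az": 0,"grip": 0.5},{"x": 0.09,"y": -0.04,"z": 0,"ax": 0,"ay": 0,"az": 0,"grip": 0.5},{"x": 0.09,"y": -0.04,"z": 0,"ax": 0,"ay": 0,"az": 0,"grip": 0.5}]}}

```text
clock: 13.5
ee_pos: [0.4723, -0.0135, 0.0711]
ee_rot: [0.583, 3.086, 0.0]
ft_force: [-1.1, 0.3, -1.6]
gripper_width: 0.0093
```

{"method": "play_rows", "body": {"steps": [{"x": 0.05,"y": -0.02,"z": 0,"ax": 0,"ay": 0,"az": 0,"grip": 0.5},{"x": 0.09,"y": -0.04,"z": 0,"ax": 0,"ay": 0,"az": 0,"grip": 0.5},{"x": 0.14,"y": -0.05,"z": 0,"ax": 0,"ay": 0,"az": 0,"grip": 0.5},{"x": 0.19,"y": -0.07,"z": 0,"ax": 0,"ay": 0,"az": 0,"grip": 0.5}]}}

```text
clock: 13.9
ee_pos: [0.4742, -0.0142, 0.0711]
ee_rot: [0.583, 3.086, -0.0]
ft_force: [0.3, 1.0, -1.0]
gripper_width: 0.0098
```

{"method": "play_rows", "body": {"steps": [{"x": 0.05,"y": -0.02,"z": 0,"ax": 0,"ay": 0,"az": 0,"grip": 0.5},{"x": 0.09,"y": -0.04,"z": 0,"ax": 0,"ay": 0,"az": 0,"grip": 0.5},{"x": 0.14,"y": -0.05,"z": 0,"ax": 0,"ay": 0,"az": 0,"grip": 0.5},{"x": 0.19,"y": -0.07,"z": 0,"ax": 0,"ay": 0,"az": 0,"grip": 0.5}]}}

```text
clock: 14.3
ee_pos: [0.4759, -0.0149, 0.0711]
ee_rot: [0.583, 3.086, -0.0]
ft_force: [0.6, 0.5, -0.2]
gripper_width: 0.0089
```

{"method": "play_rows", "body": {"steps": [{"x": 0.05,"y": -0.02,"z": 0,"ax": 0,"ay": 0,"az": 0,"grip": 0.5},{"x": 0.09,"y": -0.04,"z": 0,"ax": 0,"ay": 0,"az": 0,"grip": 0.5},{"x": 0.09,"y": -0.04,"z": 0,"ax": 0,"ay": 0,"az": 0,"grip": 0.5}]}}

```text
clock: 14.6
ee_pos: [0.4766, -0.0152, 0.071]
ee_rot: [0.583, 3.087, 0.0]
ft_force: [1.1, 1.1, -1.1]
gripper_width: 0.0093
```

{"method": "play_rows", "body": {"steps": [{"x": 0.05,"y": -0.02,"z": 0,"ax": 0,"ay": 0,"az": 0,"grip": 0.5},{"x": 0.09,"y": -0.04,"z": 0,"ax": 0,"ay": 0,"az": 0,"grip": 0.5},{"x": 0.09,"y": -0.04,"z": 0,"ax": 0,"ay": 0,"az": 0,"grip": 0.5}]}}

```text
clock: 14.9
ee_pos: [0.4772, -0.0157, 0.0709]
ee_rot: [-0.583, -3.087, 0.001]
ft_force: [-0.0, -0.3, -0.1]
gripper_width: 0.0093
```

{"method": "play_rows", "body": {"steps": [{"x": 0.05,"y": -0.02,"z": 0,"ax": 0,"ay": 0,"az": 0,"grip": 0.5},{"x": 0.05,"y": -0.02,"z": 0,"ax": 0,"ay": 0,"az": 0,"grip": 0.5}]}}

```text
clock: 15.1
ee_pos: [0.4777, -0.0159, 0.0709]
ee_rot: [-0.583, -3.087, 0.0]
ft_force: [0.0, -0.3, -0.5]
gripper_width: 0.0095
```

{"method": "play_rows", "body": {"steps": [{"x": 0.05,"y": -0.02,"z": 0,"ax": 0,"ay": 0,"az": 0,"grip": 0.5},{"x": 0.05,"y": -0.02,"z": 0,"ax": 0,"ay": 0,"az": 0,"grip": 0.5}]}}

```text
clock: 15.3
ee_pos: [0.4781, -0.016, 0.0709]
ee_rot: [-0.583, -3.087, 0.0]
ft_force: [-0.4, 0.3, -1.1]
gripper_width: 0.0095
```

{"method": "play_rows", "body": {"steps": [{"x": 0.05,"y": -0.02,"z": 0,"ax": 0,"ay": 0,"az": 0,"grip": 0.5},{"x": 0.05,"y": -0.02,"z": 0,"ax": 0,"ay": 0,"az": 0,"grip": 0.5}]}}

```text
clock: 15.5
ee_pos: [0.4782, -0.0161, 0.0709]
ee_rot: [-0.583, -3.086, -0.0]
ft_force: [-1.5, 0.6, 0.7]
gripper_width: 0.0093
```

{"method": "play_rows", "body": {"steps": [{"x": 0.05,"y": -0.02,"z": 0,"ax": 0,"ay": 0,"az": 0,"grip": 0.5},{"x": 0.05,"y": -0.02,"z": 0,"ax": 0,"ay": 0,"az": 0,"grip": 0.5}]}}

```text
clock: 15.7
ee_pos: [0.4783, -0.0161, 0.0708]
ee_rot: [-0.582, -3.085, -0.0]
ft_force: [-4.3, 1.9, 2.2]
gripper_width: 0.0096
```

{"method": "play_rows", "body": {"steps": [{"x": 0.05,"y": -0.02,"z": 0,"ax": 0,"ay": 0,"az": 0,"grip": 0.5},{"x": 0.05,"y": -0.02,"z": 0,"ax": 0,"ay": 0,"az": 0,"grip": 0.5}]}}

```text
clock: 15.9
ee_pos: [0.4784, -0.0162, 0.0707]
ee_rot: [-0.582, -3.084, -0.001]
ft_force: [-4.7, 2.2, 3.2]
gripper_width: 0.0092
```

{"method": "play_rows", "body": {"steps": [{"x": 0.05,"y": -0.02,"z": 0,"ax": 0,"ay": 0,"az": 0,"grip": 0.5},{"x": 0.05,"y": -0.02,"z": 0,"ax": 0,"ay": 0,"az": 0,"grip": 0.5}]}}

```text
clock: 16.1
ee_pos: [0.4784, -0.0162, 0.0707]
ee_rot: [-0.582, -3.083, -0.001]
ft_force: [-5.3, 2.9, 3.8]
gripper_width: 0.0096
```

{"method": "play_rows", "body": {"steps": [{"x": -0.1,"y": 0.04,"z": 0,"ax": 0,"ay": 0,"az": 0,"grip": 0.5},{"x": -0.14,"y": 0.06,"z": -0.04,"ax": 0,"ay": 0,"az": 0,"grip": 0.5},{"x": -0.14,"y": 0.06,"z": -0.06,"ax": 0,"ay": 0,"az": 0,"grip": 0.5},{"x": -0.14,"y": 0.06,"z": -0.06,"ax": 0,"ay": 0,"az": 0,"grip": 0.5}]}}

```text
clock: 16.5
ee_pos: [0.4783, -0.0161, 0.0705]
ee_rot: [-0.583, -3.086, 0.0]
ft_force: [-5.1, 1.4, 3.7]
gripper_width: 0.0091
```

{"method": "play_rows", "body": {"steps": [{"x": -0.04,"y": 0.02,"z": 0,"ax": 0,"ay": 0,"az": 0,"grip": 0.5},{"x": -0.04,"y": 0.02,"z": 0,"ax": 0,"ay": 0,"az": 0,"grip": 0.5}]}}

```text
clock: 16.7
ee_pos: [0.4783, -0.0161, 0.0705]
ee_rot: [-0.583, -3.087, 0.0]
ft_force: [-5.1, 0.7, 2.8]
gripper_width: 0.0092
```

```bash
python3 -c "
from h import *
s=robot.get_state();print(s['ee_pos'],s['ft_force'],s['moment'])
im,K,T=snap('w7')
cv2.imwrite('pics/c9.png',cv2.resize(im[270:440,250:400],None,fx=3.5,fy=3.5,interpolation=cv2.INTER_CUBIC))
s=robot.camera('scene');cv2.imwrite('pics/s7.png',cv2.resize(s[225:320,255:355],None,fx=6,fy=6,interpolation=cv2.INTER_CUBIC))"
```

```text
[ 0.47828129 -0.01608673  0.07047388] [-5.06859979  0.71889142  2.8143625 ] [ 0.18853144  0.90515202 -0.01977625]
16.7 [ 0.47828129 -0.01608673  0.07047388] [-5.83074503e-01 -3.08668740e+00  4.51064912e-04] [-5.06859979  0.71889142  2.8143625 ]
```

View pics/c9.png

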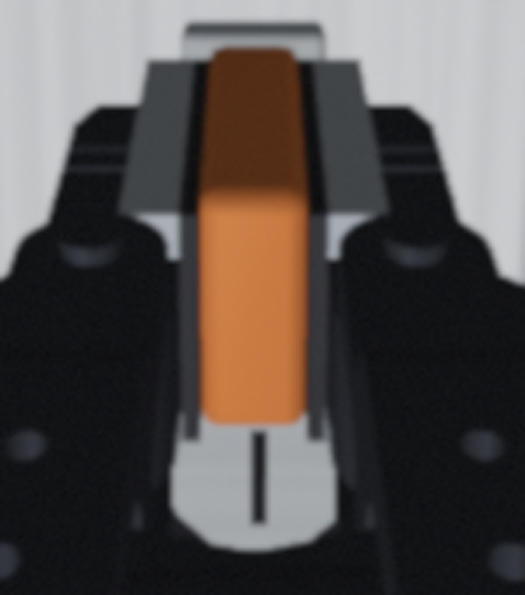

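View pics/s7.png

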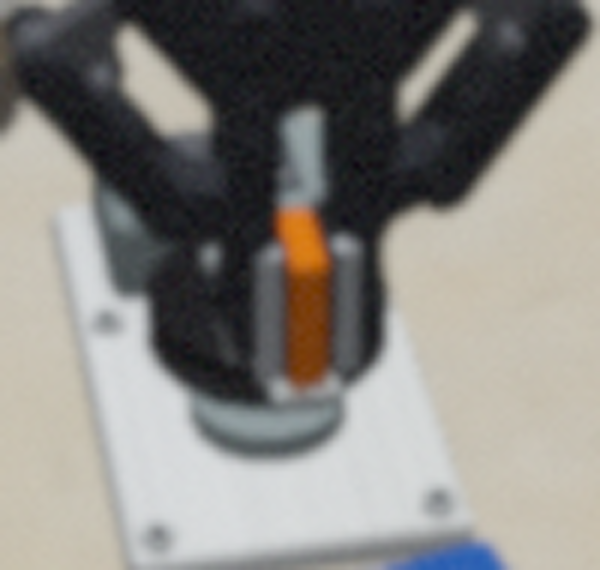

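{"method": "play_rows", "body": {"steps": [{"x": 0,"y": 0,"z": 0,"ax": 0,"ay": 0,"az": 0,"grip": 1.2},{"x": 0,"y": 0,"z": 0,"ax": 0,"ay": 0,"az": 0,"grip": 1.8},{"x": 0,"y": 0,"z": 0,"ax": 0,"ay": 0,"az": 0,"grip": 2.6},{"x": 0,"y": 0,"z": 0,"ax": 0,"ay": 0,"az": 0,"grip": 3.2},{"x": 0,"y": 0,"z": 0,"ax": 0,"ay": 0,"az": 0,"grip": 3.2}]}}

```text
clock: 17.3
ee_pos: [0.479, -0.0161, 0.0705]
ee_rot: [0.583, 3.086, 0.0]
ft_force: [-0.1, 0.8, -0.1]
gripper_width: 0.0319
```

```bash
python3 -c "
from h import *
im,K,T=snap('w8')
cv2.imwrite('pics/c10.png',cv2.resize(im[270:440,250:400],None,fx=3.5,fy=3.5,interpolation=cv2.INTER_CUBIC))"
```

```text
17.3 [ 0.47899536 -0.01605745  0.07046892] [5.82867736e-01 3.08630980e+00 3.69896617e-05] [-0.10151142  0.76457538 -0.05492398]
```

View pics/c10.png

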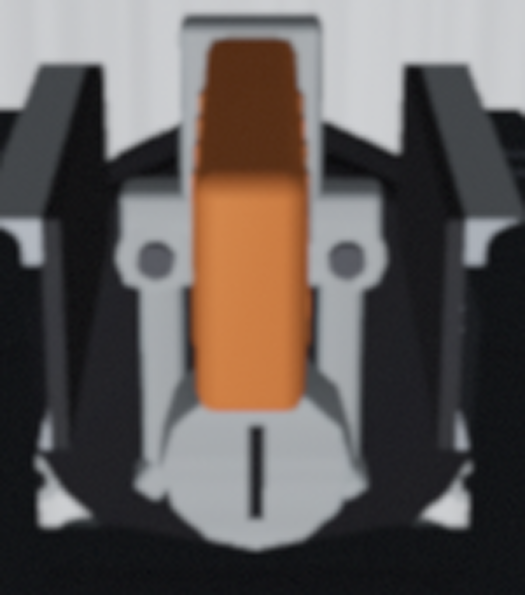

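{"method": "play_rows", "body": {"steps": [{"x": 0,"y": 0,"z": 0.3,"ax": 0,"ay": 0,"az": 0,"grip": 3.2},{"x": 0,"y": 0,"z": 1.5,"ax": 0,"ay": 0,"az": 0,"grip": 3.2},{"x": 0,"y": 0,"z": 4,"ax": 0,"ay": 0,"az": 0,"grip": 3.2},{"x": 0,"y": 0,"z": 7,"ax": 0,"ay": 0,"az": 0,"grip": 3.2},{"x": 0,"y": -1,"z": 9,"ax": 0,"ay": 0,"az": 0,"grip": 3.2},{"x": 0.5,"y": -4,"z": 9,"ax": 0,"ay": 0,"az": 0,"grip": 3.2},{"x": 1,"y": -7,"z": 9,"ax": 0,"ay": 0,"az": 0,"grip": 3.2},{"x": 1.5,"y": -10,"z": 9,"ax": 0,"ay": 0,"az": 0,"grip": 3.2},{"x": 1.5,"y": -10,"z": 9,"ax": 0,"ay": 0,"az": 0,"grip": 3.2},{"x": 1.5,"y": -10,"z": 9,"ax": 0,"ay": 0,"az": 0,"grip": 3.2}]}}

```text
clock: 18.35
ee_pos: [0.4934, -0.1163, 0.1604]
ee_rot: [-0.585, -3.086, -0.001]
ft_force: [-0.1, 0.2, 0.3]
gripper_width: 0.0321
```

```bash
python3 -c "
from h import *
im,K,T=snap('w9')
cv2.imwrite('pics/s9.png',cv2.resize(robot.camera('scene')[180:330,170:370],None,fx=4,fy=4,interpolation=cv2.INTER_CUBIC))
cv2.imwrite('pics/t9.png',robot.camera('top'))"
```

```text
18.35 [ 0.49339015 -0.11626473  0.16040295] [-5.85112404e-01 -3.08629316e+00 -7.85871788e-04] [-0.11393112  0.21605002  0.34773259]
```

View pics/w9.png

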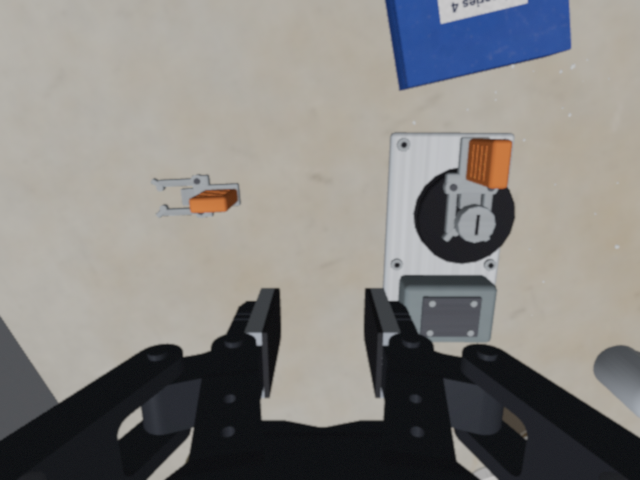

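View pics/s9.png

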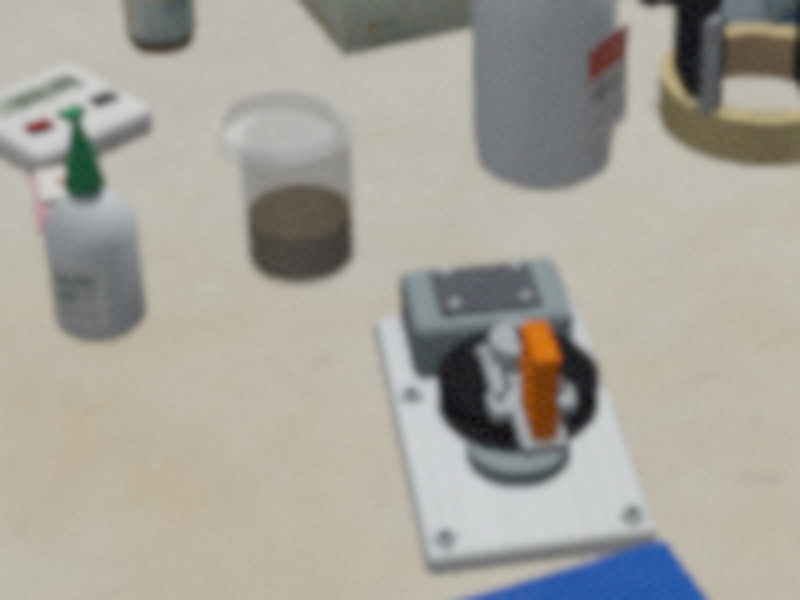

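View pics/t9.png

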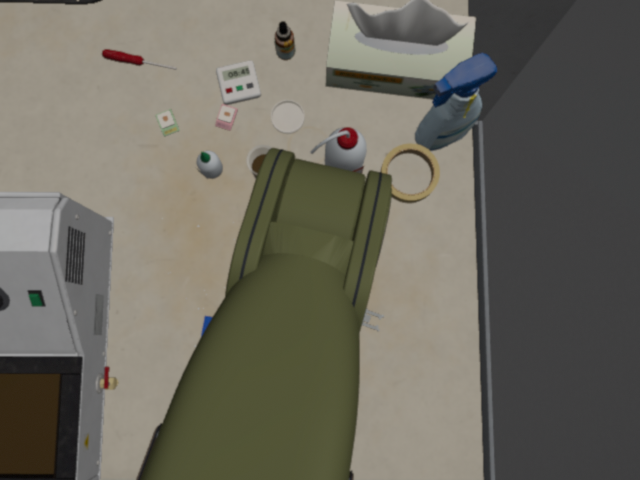

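```bash
python3 -c "
from h import *
im,K,T=load('w9')
th=np.radians(-21.4);e=np.array([np.cos(th),np.sin(th)]);n=np.array([-e[1],e[0]]);o=np.array([.5122,-.0297])
big=cv2.resize(im[125:275,385:525],None,fx=4,fy=4,interpolation=cv2.INTER_CUBIC)
z0=.0485
def dot(a,b,z,c):
    p=proj(0,np.r_[o+a*e+b*n,z],T,K)[0];q=((p-[385,125]+.5)*4-.5);cv2.circle(big,tuple(int(round(v)) for v in q),3,c,-1)
for a,b in((-.048,.009),(-.048,-.009),(.013,.0155),(.013,-.0155)):dot(a,b,z0+.005,(0,0,255))
for a in(-.048,-.024):
    for b in(.005,-.005):dot(a,b,z0+.041,(255,0,0))
for k in range(12):dot(.011*np.cos(k*.5236),.011*np.sin(k*.5236),z0+.017,(0,255,0))
cv2.imwrite('pics/c11.png',big)"
```

```text
(no output)
```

View pics/c11.png

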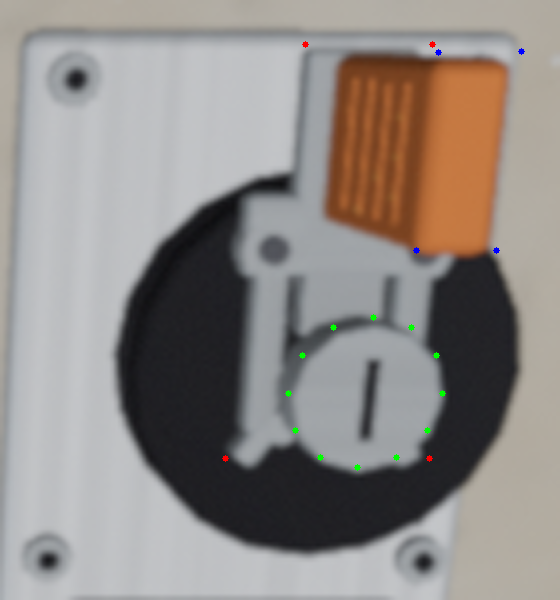

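```bash
python3 -c "
from h import *
print(robot.finish_job(),robot.get_state()['clock'])"
```

```text
the job is handed in; nothing more can be done
the job is handed in; nothing more can be done
```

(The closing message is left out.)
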